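# Load the cam buckles into the gravity chute

## Robot

A 6-joint arm with a two-finger parallel gripper is mounted at the origin on the work surface. World frame = base frame: x ahead of the robot, y to its left, z up, the work surface at z = 0. Lengths are in m, angles in degrees, forces in N, time in s.
With the tool pointing down it reaches from about 0.25 to 0.725 m from the base axis. Payload 9.7 kg.
Tool frame: the origin (TCP) lies midway between the tips of the shut fingers; the grasp point (between the pads) lies 19 mm behind it; z points along the fingers, y is the line along which they close (so a half turn about z gives the same grasp; the last joint's range is limited). The gripper opens to 85 mm and grips with 20 to 120 N. Pads are 22 mm wide; open, the fingers measure 114 mm over their backs; the gripper's body (76 mm by 85 mm) begins 54 mm behind the grasp point. The pads swing forward as they close: fully open they stand 13 mm farther back than shut.
Start: joints at [71.391, 4.979, 10.078, 95.1, 0, 90], TCP at [0.176, 0.521, 0.231] pointing down, gripper open.
Joint ranges: [-179.16, 179.16], [-48.56, 103.87], [-65.8, 70.77], [-126.05, 130.52], [-82.76, 87.17], [-180, 180]. Speed limits (degrees/s): [127.2, 127.2, 147.25, 180, 180, 180].

## Interface

Orientations are given as [roll, pitch, yaw] about the fixed x, y, z axes, in that order (R = Rz(yaw) Ry(pitch) Rx(roll)).
In Python, from workcell import bot gives the robot as it stands.
- The arm moves only by the shell command python3 -m crank 'ROWS' [FORCE]. ROWS is JSON, a list of rows, each an object with "gripper": the finger opening in mm, from 0 to 85.4; "travel": the shift along the tool's x, y, z in mm, a list of three; "twist": the turn, a rotation vector about the tool's x, y, z in rad, a list of three. In form: [{"gripper": gripper, "travel": [tx, ty, tz], "twist": [rx, ry, rz]}, ...]. A call has 1 to 12 rows; each row shifts and turns the commanded pose from where the row before left it, along the tool's axes as they then stand; what a row does not reach is not made up. A row lasts 1/8 s, in which the tool goes at most 62.5 mm and 10.7 degrees, less where a joint would pass 70% of its speed; a pose out of reach is approached as far as the arm can. A call is refused whole if a number of a shift passes 62.5 or a number of a turn 0.188, either way. A call with a gripper value outside its range is refused whole. The fingers move at their own pace and stop on an object; FORCE is the grip in N (left out, the last holds). Time passes only in rows, so rows that do not move let the fingers close. It gives the time, the measured TCP pose, the force, the opening and the grip force at its end, in the units of the state.
- bot.get_obs(): the state, without advancing time (a new reading comes with each control period).
- bot.camera(name): name is "scene" or "top"; returns the picture (480x640x3 uint8, red, green, blue); there is no depth.
- bot.calibration(name): a dict with "vfov" (degrees; the focal length in pixels is half the picture's height over the tangent of half this angle, whatever the lens; pixels are square), "cx", "cy" (the principal point, pixels), "camera_from_world" (4x4, takes a point from world to camera coordinates). Camera axes: x right, y down, z forward; pixel columns grow to the right and rows downward; lengths in m; the calibration is good to about 2 mm. A picture is of the moment at which its call begins. calibration takes no time and is no camera call.
- bot.job_done(): hands the job in; it is judged then, once.
The state is a dict: "time": time; "q": joint angles; "qd": joint speeds; "joint_efforts": joint torques, N m; "ee_pos": TCP position; "tcp_rot": TCP orientation; "wrist_force": force on the tool from outside, world axes, zero at the start; "torque": the same for the moment, N m; "opening": finger opening in m; "grasp_force": force on a finger pad.
Only numpy, scipy, OpenCV 4.12 (cv2) and the standard library are available. Lean on these libraries where they do the work, as an engineer would, in place of code of your own. Each camera call takes 0.05 s, during which the arm holds its last target. There are 200 camera calls.

## Task

Load both orange-lever harness buckles, in either order, into the sloping gravity chute so that they end up lying on its floor one right behind the other against the red stop, both with the lever up and the nose pointing downhill. Leave the blue-lever buckle where it lies.

Things in the scene. Friction and masses are not known exactly. Their poses are not given: they have to be found in the camera images.
- buckle_a: Steel cam buckle, orange thumb lever on top, 68 x 44 x 40 mm (x, y, z), lying lever up. Origin: centre of underside; -x to the nose (30 mm wide tongue with dark slot, x -34 to -16), +x to the tail (3 black ribs on the lever). Base plate 8 mm thick. Grip from above across the two flat cheeks, 30 mm over their outsides (y +-15), x -16 to +20, 8 to 36 mm above the underside. 120 g.
- buckle_b: Steel cam buckle, orange thumb lever on top, 68 x 44 x 40 mm (x, y, z), lying lever up. Origin: centre of underside; -x to the nose (30 mm wide tongue with dark slot, x -34 to -16), +x to the tail (3 black ribs on the lever). Base plate 8 mm thick. Grip from above across the two flat cheeks, 30 mm over their outsides (y +-15), x -16 to +20, 8 to 36 mm above the underside. Twin of buckle_a.
- buckle_blue: Steel cam buckle, blue thumb lever on top, 68 x 44 x 40 mm (x, y, z), lying lever up. Origin: centre of underside; -x to the nose (30 mm wide tongue with dark slot, x -34 to -16), +x to the tail (3 black ribs on the lever). Base plate 8 mm thick. Grip from above across the two flat cheeks, 30 mm over their outsides (y +-15), x -16 to +20, 8 to 36 mm above the underside. Bystander.
- trough: Chute trough, slippery, sloping 22 deg, fixed. Origin: on the floor at the red stop (31 mm high), low end. Axes tilt with the slope: x uphill, y across, z square to the floor. A well-laid buckle's axes match them. Floor x 0-274 mm; blue walls 12 mm high, 54 apart to x 160, flaring to 84 at x 270, top end open. Hoops over x 45 and 115, tops 57 mm above floor. Lay buckles in the mouth, near x 225.
Not all that is in view belongs to the job. What is shaped like the buckle_b but green is not meant. Leave any purple look-alike of the buckle_a alone.

How it is judged (in metres and radians):
On the way:
1. one orange buckle lies at rest against the red stop, lever up, nose downhill (((x of buckle_a in the frame of trough between 0.024 and 0.05 m and y of buckle_a in the frame of trough between -0.012 and 0.012 m and z of buckle_a in the frame of trough between -0.006 and 0.008 m and x of trough in the frame of buckle_a below 0 m and angle between buckle_a's own z axis and vertical below 0.6 rad and linear speed of buckle_a below 0.03 m/s) or (x of buckle_b in the frame of trough between 0.024 and 0.05 m and y of buckle_b in the frame of trough between -0.012 and 0.012 m and z of buckle_b in the frame of trough between -0.006 and 0.008 m and x of trough in the frame of buckle_b below 0 m and angle between buckle_b's own z axis and vertical below 0.6 rad and linear speed of buckle_b below 0.03 m/s))), for 0.2 s.
At the end, for the whole second after the job is handed in: Both orange buckles lie at rest on the trough floor, lever up and nose downhill: one with its nose within about 15 mm of the red stop, the other behind it (its centre 90 to 125 mm up from the stop), each within 12 mm of the trough's centre line ((((x of buckle_a in the frame of trough between 0.024 and 0.05 m and y of buckle_a in the frame of trough between -0.012 and 0.012 m and z of buckle_a in the frame of trough between -0.006 and 0.008 m and x of trough in the frame of buckle_a below 0 m and angle between buckle_a's own z axis and vertical below 0.6 rad and linear speed of buckle_a below 0.03 m/s) and (x of buckle_b in the frame of trough between 0.09 and 0.125 m and y of buckle_b in the frame of trough between -0.012 and 0.012 m and z of buckle_b in the frame of trough between -0.006 and 0.008 m and x of trough in the frame of buckle_b below 0 m and angle between buckle_b's own z axis and vertical below 0.6 rad and linear speed of buckle_b below 0.03 m/s)) or ((x of buckle_b in the frame of trough between 0.024 and 0.05 m and y of buckle_b in the frame of trough between -0.012 and 0.012 m and z of buckle_b in the frame of trough between -0.006 and 0.008 m and x of trough in the frame of buckle_b below 0 m and angle between buckle_b's own z axis and vertical below 0.6 rad and linear speed of buckle_b below 0.03 m/s) and (x of buckle_a in the frame of trough between 0.09 and 0.125 m and y of buckle_a in the frame of trough between -0.012 and 0.012 m and z of buckle_a in the frame of trough between -0.006 and 0.008 m and x of trough in the frame of buckle_a below 0 m and angle between buckle_a's own z axis and vertical below 0.6 rad and linear speed of buckle_a below 0.03 m/s)))); the robot touches nothing.
It fails at once if the blue-lever buckle is moved by more than 20 mm (distance of buckle_blue from where it was at the start of the episode above 0.02 m).
It also fails if it takes over 56 s, if anything falls off the work surface, if the arm or the gripper's body presses on something with over 40 N, if the wrist force passes 120 N, or if a joint passes its speed limit or range.

## Working session

There is one attempt and no reset: what is moved stays moved. The work goes in short steps, Python scripts to look and compute and a shell command to move; the robot and the scene stay as the last step left them, time stands still between calls to the robot, and variables do not carry over. Pictures are saved under pics/ and viewed, at most 10 in all, crops included, and the job is handed in when it is done.

```bash
ls; mkdir -p pics; python3 - <<'E'
from workcell import bot
import cv2
o=bot.get_obs();print({k:o[k] for k in('time','ee_pos','tcp_rot','opening')})
for n in('scene','top'):
    cv2.imwrite(f'pics/{n}0.png',bot.camera(n)[:,:,::-1]);print(n,bot.calibration(n))
E
```

```text
pics
{'time': 0.0, 'ee_pos': array([0.17543758, 0.52101013, 0.23057783]), 'tcp_rot': array([-1.79922392e+02, -4.31579726e-04,  1.61389628e+02]), 'opening': 0.08508727521088684}
scene {'vfov': 54.822221019153005, 'cx': 318.92389259495013, 'cy': 237.79188705765313, 'camera_from_world': array([[ 0.90119129,  0.43318021, -0.01446232, -0.51712713],
       [ 0.36620299, -0.77885177, -0.50920064, -0.1211755 ],
       [-0.23183965,  0.45359104, -0.86052632,  1.04527256],
       [ 0.        ,  0.        ,  0.        ,  1.        ]])}
top {'vfov': 54.62014726283638, 'cx': 319.4347332206874, 'cy': 236.61668963566845, 'camera_from_world': array([[-0.03833904, -0.99925019,  0.00540179,  0.07893292],
       [-0.96966411,  0.0358968 , -0.2417911 ,  0.53657749],
       [ 0.24141589, -0.01450796, -0.97031329,  0.64870272],
       [ 0.        ,  0.        ,  0.        ,  1.        ]])}
```

View pics/scene0.png

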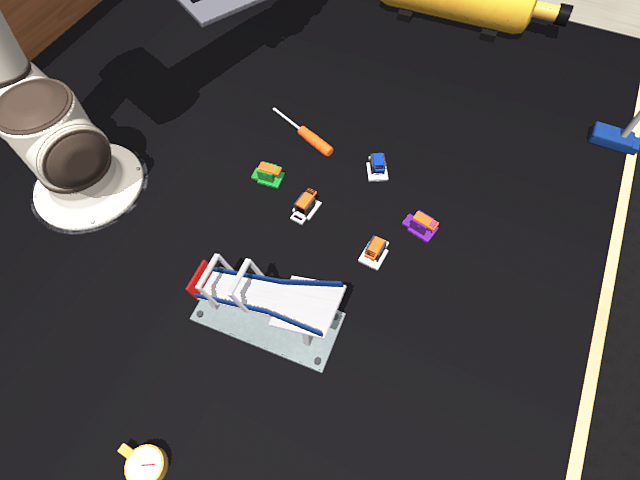

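View pics/top0.png

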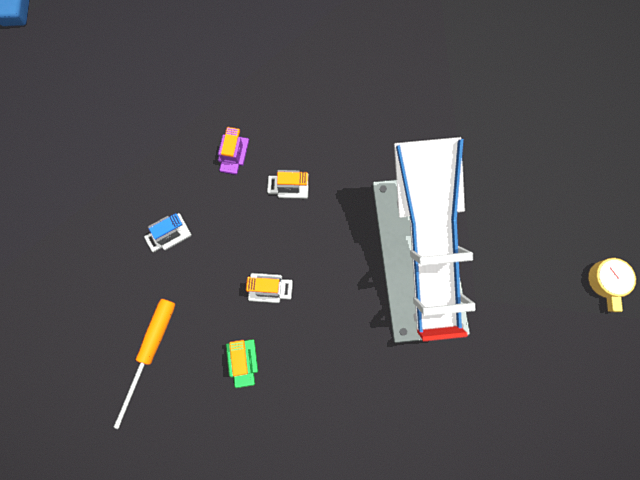

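Top view: the candidates with an orange lever are steel (289,184), steel (268,288), purple-bodied (232,150) and green-bodied (241,362). The blue-lever buckle is at (167,232). The two steel ones fit the description. The red stop is at (443,334) and the chute mouth at about (432,145). I'll confirm this in an enlarged crop.

```bash
python3 - <<'E'
import cv2,numpy as np
i=cv2.imread('pics/top0.png')
z=lambda a,s:cv2.resize(a,None,fx=s,fy=s,interpolation=cv2.INTER_CUBIC)
a=z(i[165:215,255:325],5.5);b=z(i[265:315,235:305],5.5)
cv2.imwrite('pics/buck.png',np.vstack([a,b]))
cv2.imwrite('pics/trough.png',z(i[130:346,370:485],2.75))
E
```

```text
(no output)
```

View pics/buck.png

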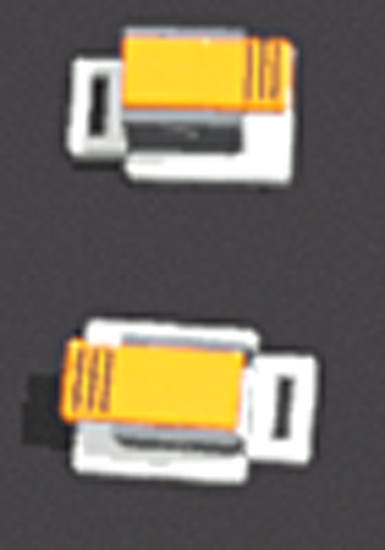

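View pics/trough.png

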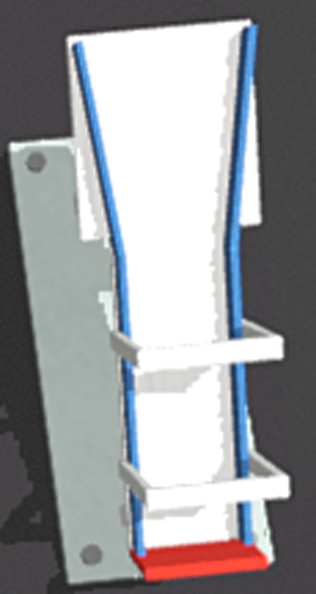

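Confirmed: both steel-bodied buckles carry the orange lever with black ribs. The upper one's nose points image-left (slot at crop 98,105) and the lower one's nose points right (slot at 285,405). Next I'll take a close view of the chute from the scene camera to pin its height.

```bash
python3 - <<'E'
import cv2
i=cv2.imread('pics/scene0.png')
cv2.imwrite('pics/tr_s.png',cv2.resize(i[245:375,180:355],None,fx=4.5,fy=4.5,interpolation=cv2.INTER_CUBIC))
E
```

```text
(no output)
```

View pics/tr_s.png

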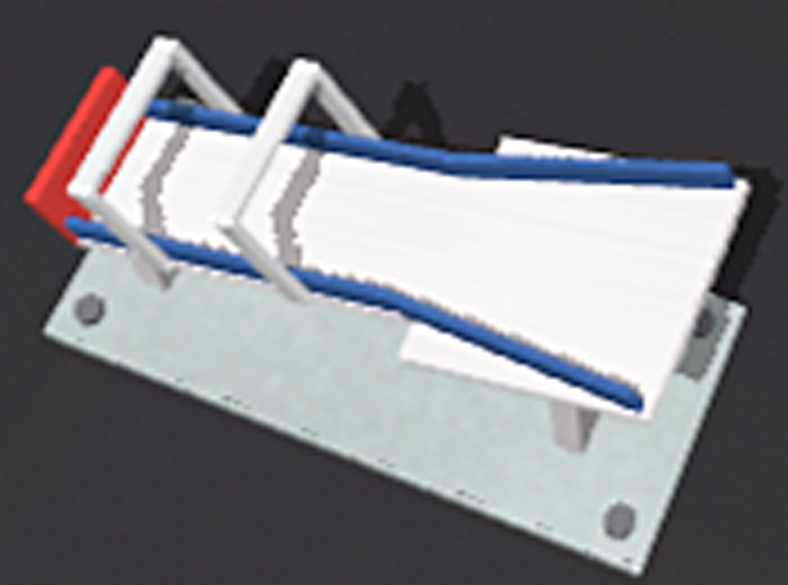

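The scene crop shows both walls with their kinks, and hoop tops at about (124,115) and (267,145), clear enough to fit the chute pose.

```bash
cat > h.py <<'E'
import numpy as np, cv2
from workcell import bot
from scipy.optimize import least_squares
from scipy.spatial.transform import Rotation as R
def cal(n):
    c=bot.calibration(n);return 240/np.tan(np.radians(c['vfov']/2)),c['cx'],c['cy'],np.array(c['camera_from_world'])
def proj(n,P):
    f,cx,cy,T=cal(n);p=np.atleast_2d(P)@T[:3,:3].T+T[:3,3]
    return np.c_[cx+f*p[:,0]/p[:,2],cy+f*p[:,1]/p[:,2]]
def uncrop(c,off,s): return (np.array(c,float)+.5)/s-.5+off
def fit_buckle(n,px,m,g):
    m=np.array(m,float)/1e3
    f=lambda q:(proj(n,m@R.from_euler('z',q[2]).as_matrix().T+[q[0],q[1],0])-px).ravel()
    r=least_squares(f,g);return r.x[:2],np.degrees(r.x[2]),abs(r.fun).max()
def trough(q): return np.array(q[:3]),(R.from_euler('z',q[3])*R.from_euler('y',-np.radians(22))).as_matrix()
E
cat > m.py <<'E'
from h import *
u=uncrop([(72,60),(70,157),(292,183),(128,183)],(255,165),5.5)
print(fit_buckle('top',u,[(-34,15,8),(-34,-15,4),(34,-22,4),(-16,-22,4)],[.5,.1,-1.57]))
u=uncrop([(318,357),(308,465),(75,477),(247,485),(90,320),(258,330)],(235,215),5.5)
print(fit_buckle('top',u,[(-34,-15,8),(-34,15,4),(34,22,4),(-16,22,4),(34,-22,8),(-16,-22,8)],[.4,.1,1.57]))
w=29
mt=[(0,w,12),(0,-w,12),(160,w,12),(160,-w,12),(270,w+15,12),(270,-w-15,12)]
t=uncrop([(140,553),(248,543),(123,252),(235,238),(78,44),(252,28)],(370,130),2.75)
ms=[(270,w+15,12),(160,w,12),(0,w,12),(270,-w-15,12),(160,-w,12),(0,-w,12),(45,0,57),(115,0,57)]
s=uncrop([(735,168),(455,157),(150,105),(640,398),(393,295),(72,222),(124,115),(267,145)],(180,245),4.5)
def f(q):
    p,M=trough(q);g=lambda n,m,x:(proj(n,np.array(m)/1e3@M.T+p)-x).ravel()
    return np.r_[g('top',mt,t),g('scene',ms,s)]
r=least_squares(f,[.3,-.15,.05,0],loss='soft_l1');print(r.x[:3],np.degrees(r.x[3]));print(f(r.x).reshape(-1,2).round(1))
np.save('tr.npy',r.x)
p,M=trough(r.x);print(p+M@[.225,0,0],p+M@[.274,0,0])
E
python3 m.py
```

```text
(array([0.64738268, 0.10889831]), np.float64(-93.02388519250083), np.float64(0.5379797445128247))
(array([0.4708563 , 0.14032043]), np.float64(84.40864783343103), np.float64(0.7549395937438135))
[ 0.39901619 -0.11297277  0.05473744] 3.6265754690783214
[[ 0.2 -0.7]
 [-0.  -1.2]
 [-0.5  0.6]
 [-0.9  1.7]
 [ 0.1 -1.6]
 [-0.4 -1.5]
 [-1.5  0.6]
 [ 0.1  0.6]
 [-2.1 -0.7]
 [-1.3 -0.4]
 [-1.   0.1]
 [-0.4  0.1]
 [ 0.9  0.4]
 [ 0.5 -0.3]]
[ 0.6072148  -0.09977707  0.13902392] [ 0.65255583 -0.09690334  0.15737965]
```

```bash
cat >> h.py <<'E'
def go(pos,yaw=None,M=None):
    """target TCP pose -> turn in tool axes now, then travel in the target's tool axes"""
    o=bot.get_obs();C=R.from_euler('xyz',o['tcp_rot'],degrees=True)
    T=R.from_matrix(M) if M is not None else R.from_euler('xyz',[180,0,yaw],degrees=True)
    print('t',round(o['time'],2),'q',np.round(o['q'],1),'pos',o['ee_pos'].round(4),'open',round(o['opening'],4),'F',o['wrist_force'].round(1))
    print('turn',(C.inv()*T).as_rotvec().round(3),'travel mm',(T.inv().apply(np.array(pos)-o['ee_pos'])*1e3).round(1))
E
python3 -c "
from h import *
go([.52,.13,.14],85)"
```

```text
t 0.1 q [71.4  5.  10.  95.1 -0.  90. ] pos [0.1755 0.5211 0.2307] open 0.0851 F [-0.2 -0.  -0.9]
turn [-1.000e-03  1.000e-03  1.333e+00] travel mm [-359.5  377.3   90.7]
```

```bash
python3 -m crank '[{"gripper":85,"travel":[0,0,0],"twist":[0,0,0.167]},{"gripper":85,"travel":[0,0,0],"twist":[0,0,0.167]},{"gripper":85,"travel":[0,0,0],"twist":[0,0,0.167]},{"gripper":85,"travel":[0,0,0],"twist":[0,0,0.167]},{"gripper":85,"travel":[0,0,0],"twist":[0,0,0.167]},{"gripper":85,"travel":[0,0,0],"twist":[0,0,0.167]},{"gripper":85,"travel":[0,0,0],"twist":[0,0,0.167]},{"gripper":85,"travel":[0,0,0],"twist":[0,0,0.167]}]' 40
python3 -m crank '[{"gripper":85,"travel":[-36,38,9],"twist":[0,0,0]},{"gripper":85,"travel":[-36,38,9],"twist":[0,0,0]},{"gripper":85,"travel":[-36,38,9],"twist":[0,0,0]},{"gripper":85,"travel":[-36,38,9],"twist":[0,0,0]},{"gripper":85,"travel":[-36,38,9],"twist":[0,0,0]},{"gripper":85,"travel":[-36,38,9],"twist":[0,0,0]},{"gripper":85,"travel":[-36,38,9],"twist":[0,0,0]},{"gripper":85,"travel":[-36,38,9],"twist":[0,0,0]},{"gripper":85,"travel":[-36,38,9],"twist":[0,0,0]},{"gripper":85,"travel":[-36,38,9],"twist":[0,0,0]}]'
python3 -c "
from h import *
b1,b2=np.array([.6474,.1089]),np.array([.4709,.1403])
def at(b,y,dx,z): a=np.radians(y);return [b[0]+dx*np.cos(a),b[1]+dx*np.sin(a),z]
go(at(b2,84.4,.002,.10),84.4);go(at(b1,-93,.002,.10),87)"
```

```text
time: 1.1
ee_pos: [0.1755, 0.5211, 0.2308]
tcp_rot: [-180.0, 0.0, 84.5]
wrist_force: [-0.3, -0.9, -0.0]
opening: 0.0851
grasp_force: 0.0
time: 2.35
ee_pos: [0.5224, 0.127, 0.1407]
tcp_rot: [-180.0, 0.0, 84.8]
wrist_force: [-0.0, 0.7, -0.6]
opening: 0.0852
grasp_force: 0.0
t 2.35 q [ 13.7   2.4  -2.6  85.    0.  108.8] pos [0.5224 0.127  0.1407] open 0.0852 F [-0.   0.7 -0.6]
turn [-0.     0.     0.008] travel mm [ 10.2 -52.6  40.7]
t 2.35 q [ 13.7   2.4  -2.6  85.    0.  108.8] pos [0.5224 0.127  0.1407] open 0.0852 F [-0.   0.7 -0.6]
turn [-0.     0.    -0.038] travel mm [-13.5 125.7  40.7]
```

Case: tool yaw = q1 − q6 + 180, so I take the far buckle first.

```bash
python3 -m crank '[{"gripper":85,"travel":[0,0,0],"twist":[0,0,-0.038]},{"gripper":85,"travel":[-4.5,42,13.5],"twist":[0,0,0]},{"gripper":85,"travel":[-4.5,42,13.5],"twist":[0,0,0]},{"gripper":85,"travel":[-4.5,42,13.5],"twist":[0,0,0]},{"gripper":85,"travel":[0,0,0],"twist":[0,0,0]}]'
python3 - <<'E'
from h import *
go([.6473,.1069,.011],87)
cv2.imwrite('pics/hov.png',cv2.resize(bot.camera('top')[110:260,200:400,::-1],None,fx=4,fy=4,interpolation=cv2.INTER_CUBIC))
E
```

```text
time: 2.98
ee_pos: [0.6475, 0.1077, 0.0971]
tcp_rot: [-179.7, 0.1, 87.0]
wrist_force: [0.2, 0.7, -0.5]
opening: 0.085
grasp_force: 0.0
t 2.98 q [  9.4  19.3  12.1  83.   -0.  102.5] pos [0.6475 0.1077 0.0971] open 0.085 F [ 0.2  0.7 -0.5]
turn [-0.004  0.001 -0.001] travel mm [-0.8 -0.1 86.1]
```

View pics/hov.png

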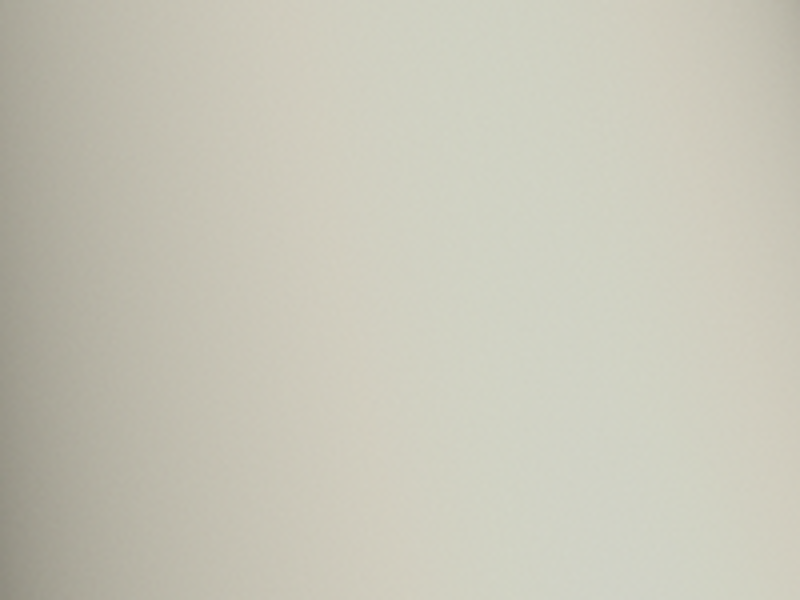

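The arm hides the top view (the crop shows only blurred arm surface). The measurement was consistent to under 1 px, so I'll descend, grip and lift.

```bash
python3 -m crank '[{"gripper":85,"travel":[0,0,30],"twist":[0,0,0]},{"gripper":85,"travel":[-1,0,30],"twist":[0,0,0]},{"gripper":85,"travel":[0,0,15],"twist":[0,0,0]},{"gripper":85,"travel":[0,0,11],"twist":[0,0,0]},{"gripper":85,"travel":[0,0,0],"twist":[0,0,0]},{"gripper":20,"travel":[0,0,0],"twist":[0,0,0]},{"gripper":20,"travel":[0,0,0],"twist":[0,0,0]},{"gripper":20,"travel":[0,0,0],"twist":[0,0,0]},{"gripper":20,"travel":[0,0,0],"twist":[0,0,0]},{"gripper":20,"travel":[0,0,0],"twist":[0,0,0]},{"gripper":20,"travel":[0,0,0],"twist":[0,0,0]},{"gripper":20,"travel":[0,0,0],"twist":[0,0,0]}]' 40
```

```text
time: 4.53
ee_pos: [0.6471, 0.1076, 0.0155]
tcp_rot: [179.9, -0.0, 87.0]
wrist_force: [0.2, -1.0, 5.6]
opening: 0.029
grasp_force: 41.6
```

```bash
python3 -m crank '[{"gripper":20,"travel":[0,0,-10],"twist":[0,0,0]},{"gripper":20,"travel":[0,0,-45],"twist":[0,0,0]},{"gripper":20,"travel":[0,0,-55],"twist":[0,0,0]},{"gripper":20,"travel":[0,0,-55],"twist":[0,0,0]},{"gripper":20,"travel":[0,0,-40],"twist":[0,0,0]},{"gripper":20,"travel":[0,0,0],"twist":[0,0,0]}]'
cat >> h.py <<'E'
def place(clear,xt=.218,dx=.0013,hz=.0155):
    p,M=trough(np.load('tr.npy'));go(p+M@[xt+dx,0,hz+clear],M=M@np.diag([-1,1,-1]))
E
python3 -c "
from h import *
place(.06)"
```

```text
time: 5.28
ee_pos: [0.6477, 0.1077, 0.2238]
tcp_rot: [179.7, -0.1, 87.0]
wrist_force: [0.5, 0.6, -2.0]
opening: 0.0291
grasp_force: 40.9
t 5.28 q [  9.4  20.   26.9  96.6   0.  102.4] pos [0.6477 0.1077 0.2238] open 0.0291 F [ 0.5  0.6 -2. ]
turn [-0.318 -0.284 -1.664] travel mm [  87.1 -204.5  -16.9]
```

```bash
python3 -m crank '[{"gripper":20,"travel":[0,0,0],"twist":[-0.032,-0.028,-0.166]},{"gripper":20,"travel":[0,0,0],"twist":[-0.032,-0.028,-0.166]},{"gripper":20,"travel":[0,0,0],"twist":[-0.032,-0.028,-0.166]},{"gripper":20,"travel":[0,0,0],"twist":[-0.032,-0.028,-0.166]},{"gripper":20,"travel":[0,0,0],"twist":[-0.032,-0.028,-0.166]},{"gripper":20,"travel":[0,0,0],"twist":[-0.032,-0.028,-0.166]},{"gripper":20,"travel":[0,0,0],"twist":[-0.032,-0.028,-0.166]},{"gripper":20,"travel":[0,0,0],"twist":[-0.032,-0.028,-0.166]},{"gripper":20,"travel":[0,0,0],"twist":[-0.032,-0.028,-0.166]},{"gripper":20,"travel":[0,0,0],"twist":[-0.032,-0.028,-0.166]},{"gripper":20,"travel":[0,0,0],"twist":[0,0,0]}]'
python3 -m crank '[{"gripper":20,"travel":[22,-50,-4],"twist":[0,0,0]},{"gripper":20,"travel":[22,-50,-4],"twist":[0,0,0]},{"gripper":20,"travel":[22,-50,-4],"twist":[0,0,0]},{"gripper":20,"travel":[22,-50,-4],"twist":[0,0,0]},{"gripper":20,"travel":[0,0,0],"twist":[0,0,0]}]'
python3 - <<'E'
from h import *
place(.06);place(.0)
cv2.imwrite('pics/s1.png',cv2.resize(bot.camera('scene')[205:375,160:386,::-1],None,fx=3.5,fy=3.5,interpolation=cv2.INTER_CUBIC))
E
```

```text
time: 6.65
ee_pos: [0.6457, 0.107, 0.2182]
tcp_rot: [179.7, 21.5, -176.7]
wrist_force: [-0.4, -0.7, -1.1]
opening: 0.0292
grasp_force: 40.8
time: 7.28
ee_pos: [0.5697, -0.1004, 0.2003]
tcp_rot: [179.7, 21.5, -177.2]
wrist_force: [-0.4, -0.1, -1.5]
opening: 0.0291
grasp_force: 40.9
t 7.28 q [-13.  -12.7 -13.3  68.8   6.  -14.7] pos [ 0.5697 -0.1004  0.2003] open 0.0291 F [-0.4 -0.1 -1.5]
turn [ 0.    -0.009 -0.013] travel mm [-6.1 -1.8 -4.6]
t 7.28 q [-13.  -12.7 -13.3  68.8   6.  -14.7] pos [ 0.5697 -0.1004  0.2003] open 0.0291 F [-0.4 -0.1 -1.5]
turn [ 0.    -0.009 -0.013] travel mm [-6.1 -1.8 55.4]
```

View pics/s1.png

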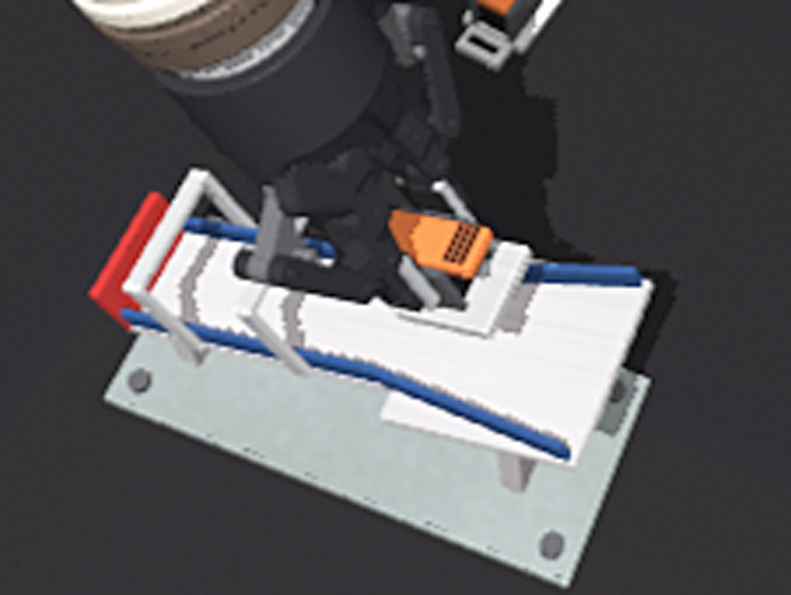

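The picture shows the buckle gripped square, tail (ribs at crop 460,245) uphill, over the chute. I'll lower it now.

```bash
python3 -m crank '[{"gripper":20,"travel":[-6,-2,15],"twist":[0,-0.009,-0.013]},{"gripper":20,"travel":[0,0,18],"twist":[0,0,0]},{"gripper":20,"travel":[0,0,12],"twist":[0,0,0]},{"gripper":20,"travel":[0,0,5],"twist":[0,0,0]},{"gripper":20,"travel":[0,0,0],"twist":[0,0,0]},{"gripper":20,"travel":[0,0,0],"twist":[0,0,0]}]'
python3 - <<'E'
from h import *
place(.0)
E
```

```text
time: 8.07
ee_pos: [0.5957, -0.0977, 0.158]
tcp_rot: [-179.9, 22.2, -175.8]
wrist_force: [-0.4, 0.1, -1.2]
opening: 0.0288
grasp_force: 40.9
t 8.07 q [-12.2 -10.  -15.9  62.7   6.  -15.2] pos [ 0.5957 -0.0977  0.158 ] open 0.0288 F [-0.4  0.1 -1.2]
turn [0.002 0.003 0.009] travel mm [ 2.3 -2.8  6.3]
```

```bash
python3 -m crank '[{"gripper":20,"travel":[2,-3,3],"twist":[0.002,0.003,0.009]},{"gripper":20,"travel":[0,0,2],"twist":[0,0,0]},{"gripper":20,"travel":[0,0,0],"twist":[0,0,0]},{"gripper":20,"travel":[0,0,0],"twist":[0,0,0]}]'
python3 - <<'E'
from h import *
place(.0)
cv2.imwrite('pics/s2.png',cv2.resize(bot.camera('scene')[225:355,180:355,::-1],None,fx=4.5,fy=4.5,interpolation=cv2.INTER_CUBIC))
E
```

```text
time: 8.57
ee_pos: [0.5958, -0.1009, 0.1522]
tcp_rot: [180.0, 22.0, -176.4]
wrist_force: [-1.6, -1.2, 1.5]
opening: 0.0292
grasp_force: 41.3
t 8.57 q [-12.4  -9.7 -16.2  62.3   5.9 -14.9] pos [ 0.5958 -0.1009  0.1522] open 0.0292 F [-1.6 -1.2  1.5]
turn [ 0.    -0.    -0.001] travel mm [0.  0.4 1. ]
```

View pics/s2.png

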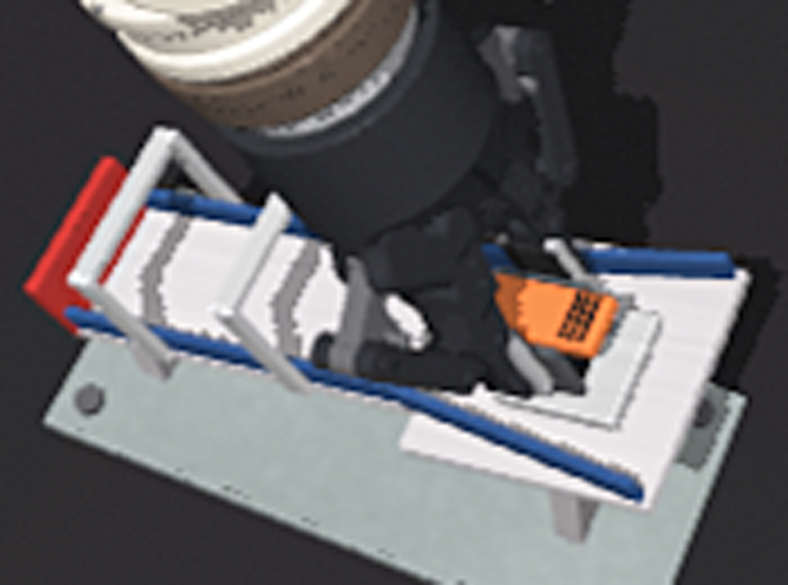

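Buckle is on the floor (contact force about +3 N), centred between the walls. Release and back off.

```bash
python3 -m crank '[{"gripper":42,"travel":[0,0,0],"twist":[0,0,0]},{"gripper":42,"travel":[0,0,0],"twist":[0,0,0]},{"gripper":42,"travel":[0,0,0],"twist":[0,0,0]},{"gripper":42,"travel":[0,0,0],"twist":[0,0,0]},{"gripper":42,"travel":[0,0,-40],"twist":[0,0,0]},{"gripper":42,"travel":[0,0,-50],"twist":[0,0,0]},{"gripper":42,"travel":[0,0,0],"twist":[0,0,0]}]'
python3 - <<'E'
from h import *
go([.4711,.1423,.10],264.4)
cv2.imwrite('pics/s3.png',cv2.resize(bot.camera('scene')[225:355,180:355,::-1],None,fx=4.5,fy=4.5,interpolation=cv2.INTER_CUBIC))
E
```

```text
time: 9.5
ee_pos: [0.563, -0.1033, 0.2404]
tcp_rot: [-179.9, 22.4, -176.4]
wrist_force: [0.6, 0.2, -0.7]
opening: 0.0422
grasp_force: 0.0
t 9.5 q [-13.6 -13.8 -10.   72.3   6.4 -16. ] pos [ 0.563  -0.1033  0.2404] open 0.0422 F [ 0.6  0.2 -0.7]
turn [-0.276  0.322 -1.391] travel mm [-235.4  115.4  140.4]
```

View pics/s3.png

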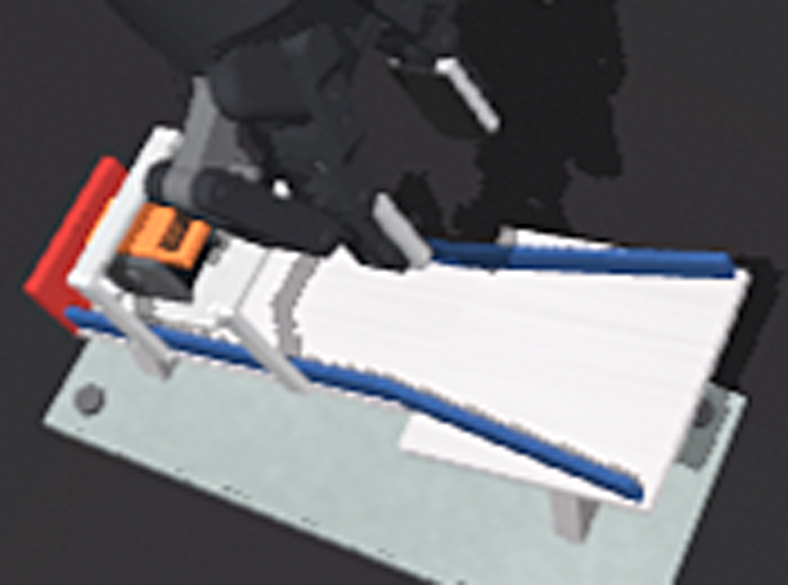

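The first buckle has slid down under the lower hoop to the stop, lever up. Now the second.

```bash
python3 -m crank '[{"gripper":42,"travel":[0,0,0],"twist":[-0.031,0.036,-0.155]},{"gripper":42,"travel":[0,0,0],"twist":[-0.031,0.036,-0.155]},{"gripper":42,"travel":[0,0,0],"twist":[-0.031,0.036,-0.155]},{"gripper":42,"travel":[0,0,0],"twist":[-0.031,0.036,-0.155]},{"gripper":42,"travel":[0,0,0],"twist":[-0.031,0.036,-0.155]},{"gripper":42,"travel":[0,0,0],"twist":[-0.031,0.036,-0.155]},{"gripper":42,"travel":[0,0,0],"twist":[-0.031,0.036,-0.155]},{"gripper":42,"travel":[0,0,0],"twist":[-0.031,0.036,-0.155]},{"gripper":42,"travel":[0,0,0],"twist":[-0.031,0.036,-0.155]},{"gripper":42,"travel":[0,0,0],"twist":[0,0,0]}]'
python3 -m crank '[{"gripper":85,"travel":[-47,23,0],"twist":[0,0,0]},{"gripper":85,"travel":[-47,23,0],"twist":[0,0,0]},{"gripper":85,"travel":[-47,23,0],"twist":[0,0,0]},{"gripper":85,"travel":[-47,23,10],"twist":[0,0,0]},{"gripper":85,"travel":[-47,23,20],"twist":[0,0,0]},{"gripper":85,"travel":[0,0,50],"twist":[0,0,0]},{"gripper":85,"travel":[0,0,50],"twist":[0,0,0]},{"gripper":85,"travel":[0,0,0],"twist":[0,0,0]}]'
python3 - <<'E'
from h import *
go([.4711,.1423,.011],264.4)
E
```

```text
time: 10.8
ee_pos: [0.5625, -0.1023, 0.2333]
tcp_rot: [179.3, 0.1, -95.3]
wrist_force: [0.9, 0.4, 0.3]
opening: 0.042
grasp_force: 0.0
time: 11.8
ee_pos: [0.4656, 0.1413, 0.1029]
tcp_rot: [179.1, -0.1, -95.5]
wrist_force: [0.5, -0.9, 0.8]
opening: 0.0849
grasp_force: 0.0
t 11.8 q [ 16.7  -3.4 -12.6  81.7   0.3 -67.8] pos [0.4656 0.1413 0.1029] open 0.0849 F [ 0.5 -0.9  0.8]
turn [ 0.016 -0.001  0.002] travel mm [-1.5 -5.4 91.9]
```

```bash
python3 -m crank '[{"gripper":85,"travel":[-1.5,-5.4,20],"twist":[0.016,-0.001,0.002]},{"gripper":85,"travel":[0,0,30],"twist":[0,0,0]},{"gripper":85,"travel":[0,0,22],"twist":[0,0,0]},{"gripper":85,"travel":[0,0,14],"twist":[0,0,0]},{"gripper":85,"travel":[0,0,0],"twist":[0,0,0]},{"gripper":20,"travel":[0,0,0],"twist":[0,0,0]},{"gripper":20,"travel":[0,0,0],"twist":[0,0,0]},{"gripper":20,"travel":[0,0,0],"twist":[0,0,0]},{"gripper":20,"travel":[0,0,0],"twist":[0,0,0]},{"gripper":20,"travel":[0,0,0],"twist":[0,0,0]},{"gripper":20,"travel":[0,0,0],"twist":[0,0,0]},{"gripper":20,"travel":[0,0,0],"twist":[0,0,0]}]' 40
python3 -m crank '[{"gripper":20,"travel":[0,0,-10],"twist":[0,0,0]},{"gripper":20,"travel":[0,0,-45],"twist":[0,0,0]},{"gripper":20,"travel":[0,0,-55],"twist":[0,0,0]},{"gripper":20,"travel":[0,0,-55],"twist":[0,0,0]},{"gripper":20,"travel":[0,0,-50],"twist":[0,0,0]},{"gripper":20,"travel":[0,0,0],"twist":[0,0,0]}]'
python3 -c "
from h import *
place(.06)"
```

```text
time: 13.3
ee_pos: [0.4742, 0.1432, 0.0213]
tcp_rot: [-179.6, 0.1, -95.4]
wrist_force: [-1.0, -0.7, 5.7]
opening: 0.0293
grasp_force: 41.3
time: 14.05
ee_pos: [0.4737, 0.1432, 0.2399]
tcp_rot: [-179.3, 0.2, -95.4]
wrist_force: [0.3, 0.3, -1.5]
opening: 0.029
grasp_force: 40.5
t 14.05 q [ 16.8  -3.1   2.9  95.2  -0.1 -67.7] pos [0.4737 0.1432 0.2399] open 0.029 F [ 0.3  0.3 -1.5]
turn [ 0.264 -0.306  1.395] travel mm [ -65.8 -250.9   62.2]
```

```bash
python3 -m crank '[{"gripper":20,"travel":[0,0,0],"twist":[0.029,-0.034,0.155]},{"gripper":20,"travel":[0,0,0],"twist":[0.029,-0.034,0.155]},{"gripper":20,"travel":[0,0,0],"twist":[0.029,-0.034,0.155]},{"gripper":20,"travel":[0,0,0],"twist":[0.029,-0.034,0.155]},{"gripper":20,"travel":[0,0,0],"twist":[0.029,-0.034,0.155]},{"gripper":20,"travel":[0,0,0],"twist":[0.029,-0.034,0.155]},{"gripper":20,"travel":[0,0,0],"twist":[0.029,-0.034,0.155]},{"gripper":20,"travel":[0,0,0],"twist":[0.029,-0.034,0.155]},{"gripper":20,"travel":[0,0,0],"twist":[0.029,-0.034,0.155]},{"gripper":20,"travel":[0,0,0],"twist":[0,0,0]}]'
python3 -m crank '[{"gripper":20,"travel":[-30,-20,0],"twist":[0,0,0]},{"gripper":20,"travel":[-36,-45,0],"twist":[0,0,0]},{"gripper":20,"travel":[0,-60,0],"twist":[0,0,0]},{"gripper":20,"travel":[0,-60,0],"twist":[0,0,0]},{"gripper":20,"travel":[0,-60,20],"twist":[0,0,0]},{"gripper":20,"travel":[0,0,20],"twist":[0,0,0]},{"gripper":20,"travel":[0,0,10],"twist":[0,0,0]},{"gripper":20,"travel":[0,0,0],"twist":[0,0,0]}]'
python3 -c "
from h import *
place(0,dx=.003,hz=.0213)"
```

```text
time: 15.3
ee_pos: [0.4717, 0.1431, 0.2344]
tcp_rot: [-180.0, 21.5, -176.2]
wrist_force: [0.8, -0.2, -2.0]
opening: 0.0289
grasp_force: 40.5
time: 16.3
ee_pos: [0.5673, -0.0952, 0.2124]
tcp_rot: [179.9, 21.4, -176.2]
wrist_force: [-0.5, 0.7, -0.6]
opening: 0.0291
grasp_force: 40.5
t 16.3 q [-12.5 -13.  -12.2  70.2   5.9 -15.2] pos [ 0.5673 -0.0952  0.2124] open 0.0291 F [-0.5  0.7 -0.6]
turn [ 0.002 -0.01   0.002] travel mm [-5.1 -7.1 61.5]
```

```bash
python3 -m crank '[{"gripper":20,"travel":[-5,-7,15],"twist":[0.002,-0.01,0.002]},{"gripper":20,"travel":[0,0,18],"twist":[0,0,0]},{"gripper":20,"travel":[0,0,14],"twist":[0,0,0]},{"gripper":20,"travel":[0,0,6],"twist":[0,0,0]},{"gripper":20,"travel":[0,0,0],"twist":[0,0,0]},{"gripper":20,"travel":[0,0,0],"twist":[0,0,0]}]'
python3 -c "
from h import *
place(0,dx=.003,hz=.0213)"
```

```text
time: 17.05
ee_pos: [0.5926, -0.1013, 0.1668]
tcp_rot: [-180.0, 22.2, -176.5]
wrist_force: [-0.4, -0.3, -1.8]
opening: 0.0291
grasp_force: 40.5
t 17.05 q [-12.5 -10.4 -15.2  63.7   5.9 -14.9] pos [ 0.5926 -0.1013  0.1668] open 0.0291 F [-0.4 -0.3 -1.8]
turn [-0.002  0.003 -0.002] travel mm [0.8 0.6 9.9]
```

```bash
python3 -m crank '[{"gripper":20,"travel":[0,0,5],"twist":[0,0,0]},{"gripper":20,"travel":[0,0,3],"twist":[0,0,0]},{"gripper":20,"travel":[0,0,0],"twist":[0,0,0]},{"gripper":20,"travel":[0,0,0],"twist":[0,0,0]}]'
python3 -c "
from h import *
place(0,dx=.003,hz=.0213)"
```

```text
time: 17.55
ee_pos: [0.5954, -0.1012, 0.1585]
tcp_rot: [-180.0, 22.1, -176.5]
wrist_force: [0.2, 0.1, -1.0]
opening: 0.0291
grasp_force: 40.5
t 17.55 q [-12.4  -9.9 -15.7  62.8   5.9 -14.8] pos [ 0.5954 -0.1012  0.1585] open 0.0291 F [ 0.2  0.1 -1. ]
turn [-0.001  0.002 -0.002] travel mm [0.3 0.6 1.2]
```

```bash
python3 -m crank '[{"gripper":20,"travel":[0,0,2],"twist":[0,0,0]},{"gripper":20,"travel":[0,0,0],"twist":[0,0,0]},{"gripper":20,"travel":[0,0,0],"twist":[0,0,0]}]'
```

```text
time: 17.92
ee_pos: [0.5963, -0.1013, 0.1587]
tcp_rot: [-179.9, 22.2, -176.5]
wrist_force: [-9.4, 0.9, 9.3]
opening: 0.0289
grasp_force: 42.3
```

Contact on the floor. Release.

```bash
python3 -m crank '[{"gripper":42,"travel":[0,0,0],"twist":[0,0,0]},{"gripper":42,"travel":[0,0,0],"twist":[0,0,0]},{"gripper":42,"travel":[0,0,0],"twist":[0,0,0]},{"gripper":42,"travel":[0,0,0],"twist":[0,0,0]},{"gripper":42,"travel":[0,0,-40],"twist":[0,0,0]},{"gripper":42,"travel":[0,0,-50],"twist":[0,0,0]},{"gripper":42,"travel":[0,60,-10],"twist":[0,0,0]},{"gripper":42,"travel":[0,60,0],"twist":[0,0,0]},{"gripper":42,"travel":[0,60,0],"twist":[0,0,0]},{"gripper":42,"travel":[0,60,0],"twist":[0,0,0]},{"gripper":42,"travel":[0,0,0],"twist":[0,0,0]}]'
python3 - <<'E'
from h import *
s=bot.camera('scene')[245:375,180:310,::-1];t=bot.camera('top')[190:345,380:485,::-1]
z=lambda a,h:cv2.resize(a,(int(a.shape[1]*h/a.shape[0]),h),interpolation=cv2.INTER_CUBIC)
cv2.imwrite('pics/fin.png',np.hstack([z(s,465),z(t,465)]))
E
```

```text
time: 19.3
ee_pos: [0.5433, 0.1402, 0.249]
tcp_rot: [-180.0, 22.1, -176.2]
wrist_force: [0.3, -0.5, -1.0]
opening: 0.0419
grasp_force: 0.0
```

View pics/fin.png

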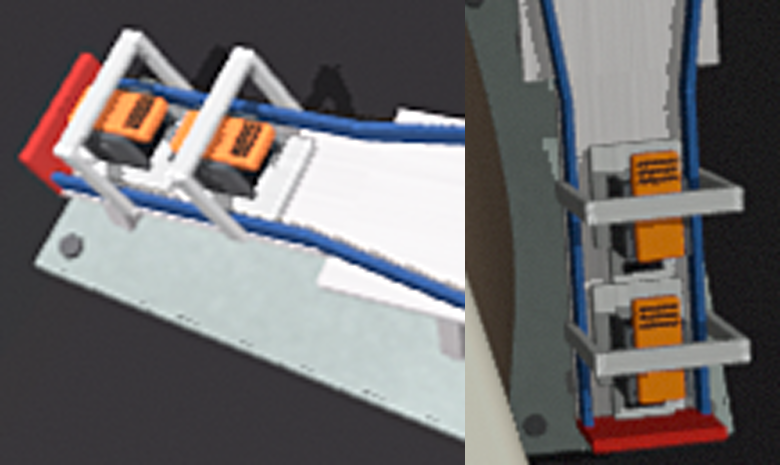

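The picture shows both buckles lever up, ribs uphill: the first with its nose at the red stop (right view 645,410), the second nose-to-tail behind it (650,270). The arm is clear, so I'm handing in.

```bash
python3 -c "
from workcell import bot
print(bot.job_done())"
```

```text
the job is handed in; nothing more can be done
None
```

I handed the job in at about 19 s: both orange-lever buckles lie nose to tail against the red stop, lever up and nose downhill in the last picture, and I did not touch the blue-lever one; the hand-in gave no verdict.

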